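Index the tube changer to the next sample

TASK

Bring the violet-capped tube in front of the window of the white reading head: pull the red index knob up out of its home hole, swing the tube tray round by it, and let the sprung pin drop fully home in the hole for that tube. Do not force the pin sideways or press it hard on the plate, do not knock the tubes, and leave everything else on the bench where it is; let go of the knob at the end.

Things in the scene. Friction and masses are not known exactly. Their poses are not given: they have to be found in the camera images.
- changer: Tube changer fixed to the bench: white base slab 365 x 285 mm, 28 mm high, with a white reading head (116 mm high), a display and a swinging tray. Origin on the bench below the tray's vertical pivot; z up, x away from the operator. Angles here are polar angles about the pivot in this frame, from x, counter-clockwise from above. The lever with the knob is on the -x side, at 150 deg at the start.
- home_hole (a point): Mouth of the home hole, where the pin starts, at 150 deg, 125 mm from the pivot, 38 mm above the bench, level with the flat plates (28 mm wide) the pin can ride on. Three reading holes (brass bushes) lie on the same circle, nominally 20, 40 and 60 deg counter-clockwise of home; their steel plate was set by hand, so all lie together up to 5 deg off either way: find by feel. Holes 9.5 mm wide.
- read_point (a point): The reading place in front of the head's window: 85 mm from the pivot at -30 deg in the changer's frame, 60 mm above the bench. With the pin in a reading hole the matching tube stands within 9 mm of it (the setting of the plate).
- tray_angle (a joint): Turn of the tray (lever and blue three-place tube block), rad: 0 in the home hole, grows counter-clockwise seen from above, stops at 1.24. It stays where it is left; it drags with about 1 N at the knob, 2.5 N with the pin riding on a plate. The lever is 22 mm wide, top 56 mm above the bench; the barrel under the knob is 25 mm across, top 70 mm above the bench.
- pin_travel (a joint): How far the pin with its knob is pulled up, m: 0 fully home, 0.008 when its tip rests on top of the plates, 0.012 at the stop. Spring 6 N at 0, 9 N at the stop, pushing the pin down. The pin is 8 mm across, its tip has a 1.5 mm chamfer.
- knob (a point): Middle of the red knob of the pin, a plain upright cylinder 26 mm across and 26 mm high; this point is on its axis, 14 mm below its top, 86 mm above the bench when the pin is home. The knob moves with the pin and stands 125 mm from the pivot.
- plunger: The sprung pin with its red knob, one rigid part. Origin at the pin's lower tip, on its axis, 56 mm below the knob's middle; z up.
- tube_violet: The sample tube with the violet cap, 16 mm across (cap 18 mm), 92 mm high, standing loose in a pocket of the tray 44 mm above the bench, 85 mm from the pivot. Origin at the centre of its foot. At the start it is in one of three pockets 20, 40 or 60 deg clockwise of the reading place, which come to the reading place with the pin in the first, second or third reading hole.
- tube_yellow: Like tube_violet, with a yellow cap, in another of the three pockets.
- tube_green: Like tube_violet, with a green cap, in another of the three pockets.
- rack: Blue wire tube rack with tubes, 100 x 240 mm, 95 mm high with its tubes, left of the changer. Origin at the centre of its underside. Not to be moved.
- tip_box: Clear and orange box of pipette tips, 85 x 122 mm, 54 mm high, at the left. Origin at the centre of its underside. Not to be moved.
- spectacles: Black spectacles standing open, 142 x 128 mm, 40 mm high, at the right. Origin on the bench below the nose bridge. Not to be moved.
- reagent: Small amber bottle with black cap, 44 mm across, 85 mm high, at the right. Origin at the centre of its underside. Not to be moved.
- slide_box: Blue and white slide box, 87 x 172 mm, 30 mm high, at the right. Origin at the centre of its underside. Not to be moved.

How it is judged:
On the way:
1. the pin is pulled up clear of the plate while the tray is still at its home place (value of joint pin_travel above 0.0085 m and value of joint tray_angle below 0.06 rad), for 0.1 s.
At the end, for the whole second after the job is handed in: The pin is fully home in a hole (pin_travel under 1.5 mm), the violet-capped tube stands within 12 mm of the reading place (measured level), all three tubes are upright in the tray (within 0.15 rad), the tray is at rest and the knob has been let go (value of joint pin_travel below 0.0015 m and horizontal distance between tube_violet and read_point below 0.012 m and angle between each of tube_violet, tube_yellow, tube_green's own z axis and vertical below 0.15 rad and linear speed of tube_violet below 0.02 m/s and velocity of joint tray_angle below 0.05 rad/s); the robot touches nothing.
It fails at once if the pin is forced against the side of a hole or the top of a plate with more than 25 N (contact force between plunger and changer above 25 N).
It fails at once if a tube is knocked by the robot (over 3 N) or tipped out of the tray (contact force between any of the arm, the fingers and tube_violet above 3 N or contact force between any of the arm, the fingers and tube_yellow above 3 N or contact force between any of the arm, the fingers and tube_green above 3 N or angle between any of tube_violet, tube_yellow, tube_green's own z axis and vertical above 0.4 rad).
It fails at once if one of the other things on the bench is moved by more than 20 mm (distance of any of rack, tip_box, spectacles, reagent, slide_box from where it was at the start of the episode above 0.02 m).
It also fails if it takes over 45 s, if anything falls off the work surface, if the arm or the gripper's body presses on something with over 40 N, if the wrist force passes 120 N, or if a joint passes its speed limit or range.

ROBOT

A 6-joint arm with a two-finger parallel gripper is mounted at the origin on the work surface. World frame = base frame: x ahead of the robot, y to its left, z up, the work surface at z = 0. Lengths are in m, angles in rad, forces in N, time in s.
With the tool pointing down it reaches from about 0.35 to 0.775 m from the base axis. Payload 7.3 kg.
Tool frame: the origin (TCP) lies at the very end of the fingers, on their centre line; the grasp point (between the pads) lies 19 mm behind it; z points along the fingers, y is the line along which they close (so a half turn about z gives the same grasp; the last joint's range is limited). The gripper opens to 92 mm and grips with 3 to 60 N. Pads are 19 mm wide; open, the fingers measure 130 mm over their backs; the gripper's body (75 mm by 190 mm) begins 47 mm behind the grasp point.
Start: joints at [1.106, 0.342, 1.524, -0, 1.275, -0.146], TCP at [0.165, 0.499, 0.227] pointing down, gripper open.
Joint ranges: [-2.53, 2.53], [-0.77, 2.02], [0.04, 2.7], [-1, 4.14], [0.28, 2.66], [-3.11, 3.11]. Speed limits (rad/s): [2.57, 2.57, 3.14, 3.14, 3.14, 3.14].

INTERFACE

Orientations are given as [roll, pitch, yaw] about the fixed x, y, z axes, in that order (R = Rz(yaw) Ry(pitch) Rx(roll)).
In Python, from cell import robot gives the robot as it stands. The module is installed in compiled form; this text tells all that it offers.
- The arm moves only by the tool arm_command, never from a script. Its argument "moves" is a list of rows, each a list of 3 entries, a list of its own where there are three numbers: the shift along the tool's x, y, z in m, then the turn, a rotation vector about the tool's x, y, z in rad, then the finger opening in m, from 0 to 0.0918. In form: [[[dx, dy, dz], [ax, ay, az], claw], ...]. A call has exactly 5 rows; each row is the pose to reach, as a shift and turn from the pose commanded when the call began, along the tool's axes at that moment; what a row does not reach only later rows make up. A row lasts 1/10 s, in which the tool goes at most 50 mm and 8.59 degrees, less where a joint would pass 70% of its speed; a pose out of reach is approached as far as the arm can. A call with a gripper value outside its range is refused whole. The fingers move at their own pace and stop on an object; "squeeze" is the grip in N (left out, the last holds). Time passes only in rows, so rows that repeat a pose let the fingers close, or fill a call up. It gives the time, the measured TCP pose, the force, the opening and the grip force at its end, in the units of the state.
- robot.observe(): the state, without advancing time (a new reading comes with each control period).
- robot.read_camera(name): name is "scene" or "top"; returns the picture (420x560x3 uint8, red, green, blue); there is no depth.
- robot.camera_model(name): a dict with "fx", "fy", "cx", "cy" (pixels), "R" (3x3) and "t" (3): a world point X has camera coordinates R X + t. Camera axes: x right, y down, z forward; pixel columns grow to the right and rows downward; lengths in m; the calibration is good to about 2 mm. A picture is of the moment at which its call begins. camera_model takes no time and is no camera call.
- robot.hand_in(): hands the job in; it is judged then, once.
The state is a dict: "time": time; "qpos": joint angles; "qvel": joint speeds; "joint_efforts": joint torques, N m; "tool_pos": TCP position; "tool_rot": TCP orientation; "contact_force": force on the tool from outside, world axes, zero at the start; "torque": the same for the moment, N m; "opening": finger opening in m; "grip_force": force on a finger pad.
Only numpy, scipy, OpenCV 4.12 (cv2) and the standard library are available. Lean on these libraries where they do the work, as an engineer would, in place of code of your own. Each camera call takes 0.05 s, during which the arm holds its last target. There are 200 camera calls.

## Working session

There is one attempt and no reset: what is moved stays moved. The work goes in short steps, Python scripts to look and compute and a tool call to move; the robot and the scene stay as the last step left them, time stands still between calls to the robot, and variables do not carry over. Pictures are saved under pics/ and viewed, at most 10 in all, crops included, and the job is handed in when it is done.

Besides the shell and the picture viewer there is one more tool, called after ">>>" as a command line: name --argument value ..., lists and objects as JSON in quotes. arm_command: Moves the arm, as the interface text tells. Its arguments: {"type":"object","properties":{"moves":{"type":"array"},"squeeze":{"type":"number"}},"required":["moves"]}

```bash
mkdir -p pics
python3 - <<'E'
from cell import robot
import cv2
for n in("scene","top"):
    cv2.imwrite(f"pics/{n}0.png",robot.read_camera(n)[:,:,::-1]); m=robot.camera_model(n); print(n,m)
s=robot.observe();print(s)
E
```

```text
scene {'fx': 515.9815253219717, 'fy': 515.9815253219717, 'cx': 279.14747063378724, 'cy': 207.07046653552442, 'R': array([[ 0.79524462,  0.60619589, -0.01060809],
       [ 0.32734833, -0.44403126, -0.83407393],
       [-0.51032251,  0.65982027, -0.55155068]]), 't': array([-0.41208852, -0.0962814 ,  1.8427534 ])}
top {'fx': 448.4611555038547, 'fy': 448.4611555038547, 'cx': 281.73217359028826, 'cy': 212.63541828278275, 'R': array([[ 0.00709612, -0.9997842 ,  0.01952434],
       [-0.98976954, -0.0098047 , -0.14233805],
       [ 0.14249876, -0.01831455, -0.98962553]]), 't': array([-0.0327022 ,  0.54405571,  1.50391309])}
{'time': 0.1, 'qpos': array([ 1.10599529e+00,  3.42646011e-01,  1.52493509e+00, -8.71313350e-06,
        1.27541568e+00, -1.46025637e-01]), 'qvel': array([ 4.13215888e-04, -8.54035671e-05,  5.91584712e-04, -5.87815255e-04,
       -2.55597068e-03, -7.38614819e-04]), 'joint_efforts': array([ 1.91052190e-03, -4.32004666e+01, -2.44695264e+01,  7.20566022e-02,
        5.25392080e-02, -2.68398458e-05]), 'tool_pos': array([0.16436126, 0.49821341, 0.22611337]), 'tool_rot': array([-3.14020226e+00, -1.96066774e-04,  2.82281966e+00]), 'contact_force': array([-0.99169035,  0.4678866 ,  0.75942377]), 'torque': array([0.0280606 , 0.0593538 , 0.02217168]), 'grip_force': 0.0, 'opening': 0.09173510309223422}
```

View pics/scene0.png

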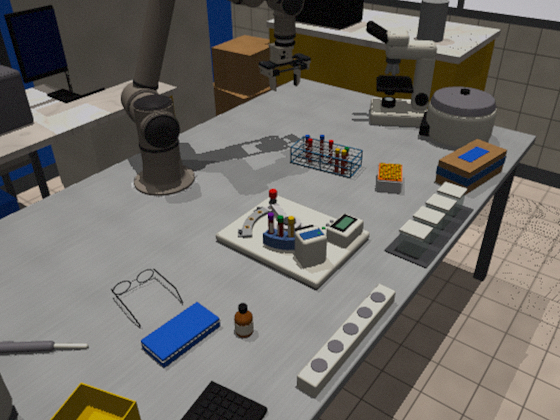

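View pics/top0.png

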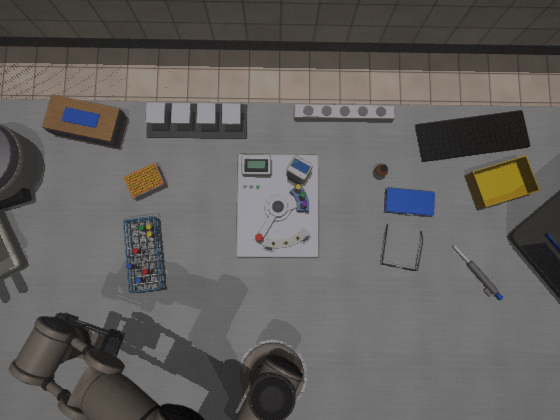

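The top view shows the changer slab at px (237–319, 153–258), pivot about (278,207), knob about (259,238), tubes about (300,195). I'll zoom in.

```bash
python3 - <<'E'
import cv2,numpy as np
a=cv2.imread("pics/top0.png")[145:265,225:330];b=cv2.imread("pics/scene0.png")[180:285,210:375]
a=cv2.resize(a,None,fx=5,fy=5,interpolation=cv2.INTER_CUBIC)
cv2.imwrite("pics/topz.png",a)
cv2.imwrite("pics/scz.png",cv2.resize(b,None,fx=4.8,fy=4.8,interpolation=cv2.INTER_CUBIC))
E
cat > h.py <<'E'
import numpy as np,cv2
from cell import robot
def ray(n,u,v,z):
    m=robot.camera_model(n);R,t=m["R"],m["t"]
    d=R.T@np.array([(u-m["cx"])/m["fx"],(v-m["cy"])/m["fy"],1]);o=-R.T@t
    return o+d*(z-o[2])/d[2]
def proj(n,X):
    m=robot.camera_model(n);c=m["R"]@np.array(X)+m["t"]
    return np.array([m["fx"]*c[0]/c[2]+m["cx"],m["fy"]*c[1]/c[2]+m["cy"]])
def knob(n,img,box,z):
    x0,x1,y0,y1=box;h=cv2.cvtColor(img[y0:y1,x0:x1],cv2.COLOR_RGB2HSV)
    k=((h[...,0]<6)|(h[...,0]>174))&(h[...,1]>170)&(h[...,2]>70)
    y,x=np.nonzero(k);return x.mean()+x0,y.mean()+y0,len(x)
E
```

```text
(no output)
```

View pics/topz.png

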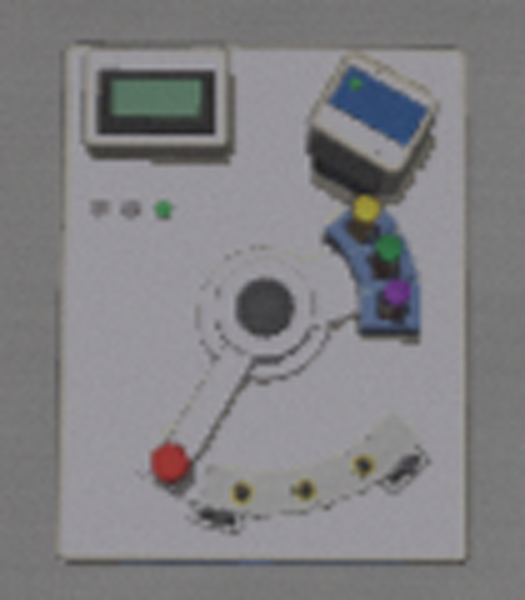

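View pics/scz.png

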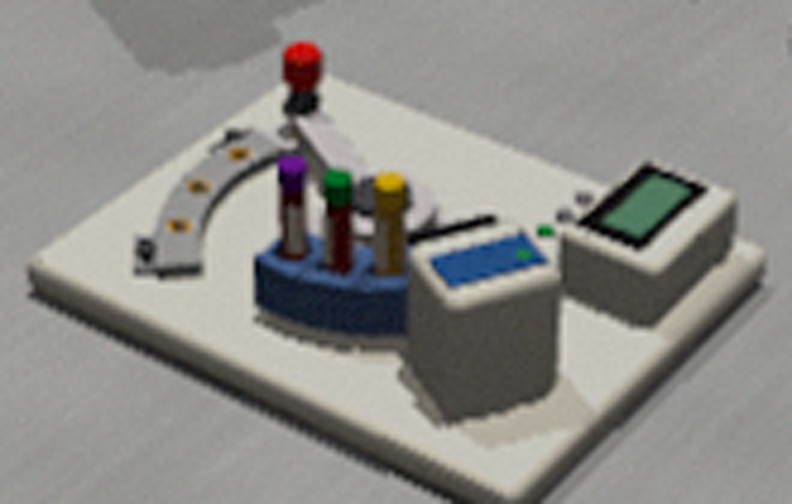

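Zoomed top: violet is the furthest clockwise of the three, so it belongs to the third hole. In full-image px, knob (259,237.5), holes (273.4,243.4), (286,243), (297.8,238).

```bash
cat > m.py <<'E'
from h import *
from scipy.optimize import least_squares
T=cv2.imread("pics/top0.png")[:,:,::-1].copy();S=cv2.imread("pics/scene0.png")[:,:,::-1].copy()
kt=knob("top",T,(245,275,225,252),0);ks=knob("scene",S,(262,285,185,207),0);print(kt,ks)
off=lambda p,s,x,y:(p[0]+x/s-.5+.5/s,p[1]+y/s-.5+.5/s)
H=[ray("top",*off((225,145),5,*p),.038) for p in[(242,492),(305,490),(364,465)]]
Hs=[ray("scene",*off((210,180),4.8,*p),.038) for p in[(238,154),(200,186),(179,225)]]
print("holes top",np.round(H,4),"scene",np.round(Hs,4))
f=lambda K:np.r_[proj("top",[*K,.094])-kt[:2],proj("scene",[*K,.0865])-ks[:2]]
r=least_squares(f,[.35,.05]);K=r.x;print("knob",K,r.fun)
C=[ray("top",*off((225,145),5,*p),.028)[:2] for p in[(66,48),(467,48),(467,560),(58,560)]]
print("corners",np.round(C,4),np.linalg.norm(C[0]-C[1]),np.linalg.norm(C[1]-C[2]))
# fit pivot, yaw of frame, plate offset
Ha=(np.array(H)[:,:2]+np.array(Hs)[:,:2])/2
def g(p):
    P=p[:2];a=lambda d:P+.125*np.array([np.cos(d),np.sin(d)])
    return np.r_[a(p[2])-K]+0, np.concatenate([a(p[2]+p[3]+np.radians(20*i))-Ha[i-1] for i in(1,2,3)])
r=least_squares(lambda p:np.concatenate(g(p)),[.47,.0,2.6,0]);p=r.x
print("pivot",p[:2],"home deg",np.degrees(p[2]),"frame yaw",np.degrees(p[2])-150,"plate off",np.degrees(p[3]),np.round(r.fun,4))
for d in (0,20,40,60):
    a=p[2]+np.radians(d)+(p[3] if d else 0);print(d,np.round(p[:2]+.125*np.array([np.cos(a),np.sin(a)]),4))
E
python3 m.py
```

```text
(np.float64(258.2857142857143), np.float64(238.0), 7) (np.float64(272.2903225806452), np.float64(191.25806451612902), 31)
holes top [[ 0.4396  0.0009  0.038 ]
 [ 0.4413 -0.042   0.038 ]
 [ 0.4588 -0.0823  0.038 ]] scene [[ 0.4386  0.0029  0.038 ]
 [ 0.4422 -0.0396  0.038 ]
 [ 0.459  -0.0799  0.038 ]]
knob [0.45088283 0.05261929] [-0.97423004  0.15571102 -0.41531009  1.55620785]
corners [[ 0.7525  0.1281]
 [ 0.7561 -0.1551]
 [ 0.3951 -0.1535]
 [ 0.3929  0.126 ]] 0.2832714420645697 0.3609876860954337
pivot [ 0.56187311 -0.00809087] home deg 151.32194866614554 frame yaw 1.3219486661455448 plate off 3.9751210328806876 [ 0.0013 -0.0007 -0.0018  0.0002 -0.0005 -0.0003  0.001   0.0008]
0 [0.4522 0.0519]
20 [0.4373 0.0022]
40 [ 0.4413 -0.0411]
60 [ 0.4599 -0.0803]
```

>>> arm_command --moves '[[[-0.035,-0.028,0],[0,0,0],0.0918],[[-0.075,-0.06,0],[0,0,0],0.0918],[[-0.115,-0.093,0],[0,0,0],0.0918],[[-0.155,-0.126,0.01],[0,0,0],0.0918],[[-0.19,-0.155,0.02],[0,0,0],0.0918]]' --squeeze 25

```text
time: 0.6
tool_pos: [0.2958, 0.2922, 0.2072]
tool_rot: [3.141, 0.001, 2.823]
contact_force: [1.1, 0.0, 0.8]
opening: 0.0919
grip_force: 0.0
```

>>> arm_command --moves '[[[-0.038,-0.031,0],[0,0,0],0.0918],[[-0.076,-0.062,0],[0,0,0],0.0918],[[-0.115,-0.093,0],[0,0,0.05],0.0918],[[-0.154,-0.125,0.0],[0,0,0.1],0.0918],[[-0.19,-0.154,0.01],[0,0,0.18],0.0918]]'

```text
time: 1.1
tool_pos: [0.4288, 0.0859, 0.198]
tool_rot: [3.14, 0.002, 2.64]
contact_force: [0.3, 0.1, 0.3]
opening: 0.0918
grip_force: 0.0
```

>>> arm_command --moves '[[[-0.018,-0.009,0],[0,0,0],0.0918],[[-0.0365,-0.019,0.02],[0,0,0],0.0918],[[-0.0365,-0.019,0.05],[0,0,0],0.0918],[[-0.0365,-0.019,0.078],[0,0,0.0],0.0918],[[-0.0365,-0.019,0.078],[0,0,0],0.0918]]'

```text
time: 1.6
tool_pos: [0.4477, 0.0537, 0.1162]
tool_rot: [-3.138, -0.007, 2.642]
contact_force: [0.0, -0.4, 0.5]
opening: 0.0917
grip_force: 0.0
```

Run:
```python
from h import *
ims=[]
for n in("scene","top"):
    im=robot.read_camera(n)[:,:,::-1].copy()
    p=robot.observe()["tool_pos"]; u,v=proj(n,p)
    print(n,p,u,v)
    x,y=int(u)-32,int(v)-36
    c=cv2.resize(im[y:y+75,x:x+65],None,fx=6,fy=6,interpolation=cv2.INTER_CUBIC)
    cv2.circle(c,(int((u-x+.5)*6),int((v-y+.5)*6)),4,(0,255,0),1)
    k=proj(n,[.452,.052,.086]);cv2.circle(c,(int((k[0]-x+.5)*6),int((k[1]-y+.5)*6)),4,(255,255,0),1)
    ims.append(c)
cv2.imwrite("pics/c1.png",np.hstack(ims))
```

```text
scene [0.44903897 0.05386175 0.11810814] 271.46152888128967 183.7090489110306
top [0.45016815 0.05392231 0.11941016] 256.6342948658102 237.6963571297159
```

View pics/c1.png

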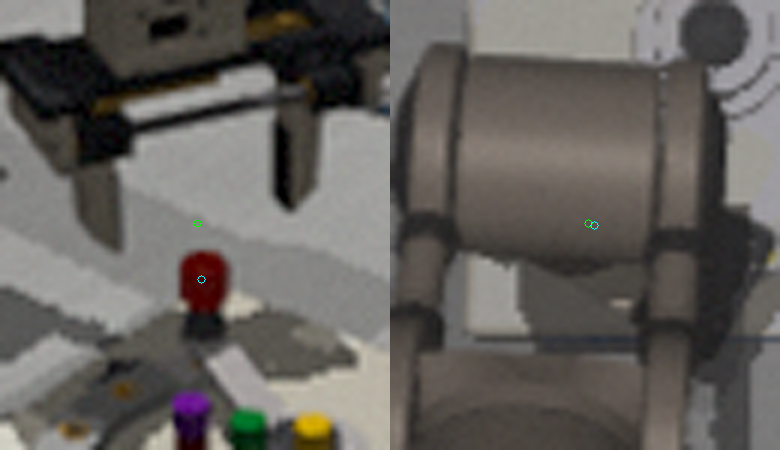

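Scene crop: knob centre at crop (204,281), predicted (201,279), so within about 1.5 mm. The fingers straddle it. I'll lower and close gently.

>>> arm_command --moves '[[[-0.0025,0,0.012],[0,0,0],0.0918],[[-0.0025,0,0.024],[0,0,0],0.08],[[-0.0025,0,0.036],[0,0,0],0.06],[[-0.0025,0,0.045],[0,0,0],0.05],[[-0.0025,0,0.045],[0,0,0],0.04]]' --squeeze 4

```text
time: 2.2
tool_pos: [0.4525, 0.0528, 0.0744]
tool_rot: [3.142, -0.0, 2.643]
contact_force: [-0.2, -0.9, 0.1]
opening: 0.0643
grip_force: 0.0
```

>>> arm_command --moves '[[[0,0,0],[0,0,0],0.034],[[0,0,0],[0,0,0],0.03],[[0,0,0],[0,0,0],0.028],[[0,0,0],[0,0,0],0.026],[[0,0,0],[0,0,0],0.024]]'

```text
time: 2.7
tool_pos: [0.4521, 0.0521, 0.0744]
tool_rot: [-3.14, -0.0, 2.644]
contact_force: [-2.4, -8.1, 4.5]
opening: 0.0276
grip_force: 4.0
```

>>> arm_command --moves '[[[0,-0.0004,0],[0,0,0],0.024],[[0,-0.0008,0],[0,0,0],0.022],[[0,-0.0008,0],[0,0,0],0.022],[[0,-0.0008,0],[0,0,0],0.022],[[0,-0.0008,0],[0,0,0],0.022]]'

```text
time: 3.2
tool_pos: [0.4518, 0.0514, 0.0744]
tool_rot: [-3.141, -0.0, 2.643]
contact_force: [-2.3, -5.1, 4.4]
opening: 0.0259
grip_force: 4.0
```

>>> arm_command --moves '[[[0,-0.0005,0],[0,0,0],0.022],[[0,-0.001,0],[0,0,0],0.02],[[0,-0.001,0],[0,0,0],0.02],[[0,-0.001,0],[0,0,0],0.02],[[0,-0.001,0],[0,0,0],0.02]]' --squeeze 15

```text
time: 3.7
tool_pos: [0.4518, 0.0512, 0.0744]
tool_rot: [3.141, 0.0, 2.643]
contact_force: [-1.7, -0.8, 7.1]
opening: 0.0259
grip_force: 15.0
```

>>> arm_command --moves '[[[0,0,0],[0,0,0],0.02],[[0,0,0],[0,0,0],0.02],[[0,0,-0.004],[0,0,0],0.02],[[0,0,-0.008],[0,0,0],0.02],[[0,0,-0.0105],[0,0,0],0.02]]' --squeeze 35

```text
time: 4.2
tool_pos: [0.4516, 0.0512, 0.0845]
tool_rot: [3.141, -0.0, 2.643]
contact_force: [4.3, -0.9, -9.9]
opening: 0.0252
grip_force: 35.0
```

>>> arm_command --moves '[[[0,0,0],[0,0,0],0.02],[[0,0,0],[0,0,0],0.02],[[0,0,0],[0,0,0],0.02],[[0,0,0],[0,0,0],0.02],[[0,0,0],[0,0,0],0.02]]'

```text
time: 4.7
tool_pos: [0.4517, 0.0512, 0.0846]
tool_rot: [3.141, -0.0, 2.643]
contact_force: [2.9, 0.1, -8.7]
opening: 0.025
grip_force: 35.0
```

>>> arm_command --moves '[[[-0.0003,-0.0083,0],[0,0,-0.066],0.02],[[-0.0011,-0.0165,0],[0,0,-0.133],0.02],[[-0.0025,-0.0247,0],[0,0,-0.199],0.02],[[-0.0044,-0.0328,0],[0,0,-0.265],0.02],[[-0.0068,-0.0407,0],[0,0,-0.332],0.02]]'

```text
time: 5.2
tool_pos: [0.4368, 0.0121, 0.0844]
tool_rot: [3.141, -0.003, 2.977]
contact_force: [0.9, 0.0, -9.9]
opening: 0.0256
grip_force: 35.0
```

>>> arm_command --moves '[[[-0.0003,-0.0083,0],[0,0,-0.066],0.02],[[-0.0011,-0.0165,0],[0,0,-0.133],0.02],[[-0.0025,-0.0247,0],[0,0,-0.199],0.02],[[-0.0044,-0.0328,0],[0,0,-0.265],0.02],[[-0.0068,-0.0407,0],[0,0,-0.332],0.02]]'

```text
time: 5.7
tool_pos: [0.4352, -0.0291, 0.0839]
tool_rot: [3.139, -0.006, -2.974]
contact_force: [-4.7, -1.7, -8.0]
opening: 0.0252
grip_force: 35.0
```

>>> arm_command --moves '[[[-0.0003,-0.0083,0],[0,0,-0.066],0.02],[[-0.0011,-0.0165,0],[0,0,-0.133],0.02],[[-0.0025,-0.0247,0],[0,0,-0.199],0.02],[[-0.0044,-0.0328,0],[0,0,-0.265],0.02],[[-0.0044,-0.0328,0],[0,0,-0.265],0.02]]'

```text
time: 6.2
tool_pos: [0.4437, -0.0614, 0.0834]
tool_rot: [3.137, -0.008, -2.71]
contact_force: [-9.4, -5.6, -8.2]
opening: 0.0252
grip_force: 35.0
```

Run:
```python
from h import *
from scipy.optimize import least_squares
s=robot.observe();print(s["tool_pos"],s["contact_force"],s["tool_rot"])
P=np.array([[.4517,.0512],[.4368,.0121],[.4352,-.0291],[.4437,-.0614]])
r=least_squares(lambda c:np.linalg.norm(P-c,axis=1)-.125,[.56,0]);print(r.x,r.fun)
c=r.x;a=np.degrees(np.arctan2(*(P-c).T[::-1]))%360;print(a,a-a[0])
H=np.array([[.4391,.0019],[.4418,-.0408],[.4589,-.0811]]);a2=np.degrees(np.arctan2(*(H-c).T[::-1]))%360;print("holes",a2-a[0],np.linalg.norm(H-c,axis=1))
```

```text
[ 0.44372067 -0.06137848  0.08337512] [-9.41643555 -5.57015479 -8.17905718] [ 3.13686196 -0.00833989 -2.7098945 ]
[ 0.55909022 -0.01302893] [ 1.31986927e-04 -1.54653183e-04 -7.17575023e-05  1.18597313e-04]
[149.11681333 168.38815423 187.39115093 202.74321728] [ 0.         19.2713409  38.2743376  53.62640395]
holes [23.79101356 44.20393007 65.07609406] [0.12091537 0.1205331  0.121127  ]
```

>>> arm_command --moves '[[[0.001,0,0],[0,0,0],0.02],[[0.002,-0.003,0],[0,0,-0.02],0.02],[[0.0018,-0.0055,0],[0,0,-0.04],0.02],[[0.0018,-0.0075,0.0],[0,0,-0.055],0.02],[[0.0018,-0.0075,0],[0,0,-0.055],0.02]]'

```text
time: 6.7
tool_pos: [0.4467, -0.0684, 0.0839]
tool_rot: [3.138, -0.005, -2.655]
contact_force: [-7.1, -4.3, -8.5]
opening: 0.0255
grip_force: 35.0
```

>>> arm_command --moves '[[[0.001,0,0],[0,0,0],0.02],[[0.0015,0,0.0005],[0,0,0],0.02],[[0.0015,0,0.001],[0,0,0],0.02],[[0.0015,0,0.0015],[0,0,0],0.02],[[0.0015,0,0.0015],[0,0,0],0.02]]'

```text
time: 7.2
tool_pos: [0.4468, -0.0688, 0.0828]
tool_rot: [3.14, -0.002, -2.656]
contact_force: [-6.1, -0.2, -8.3]
opening: 0.0249
grip_force: 35.0
```

>>> arm_command --moves '[[[0,0,0.0004],[0,0,0],0.02],[[0,0,0.0008],[0,0,0],0.02],[[0,0,0.0008],[0,0,0],0.026],[[0,0,0.0008],[0,0,0],0.03],[[0,0,0.0008],[0,0,0],0.03]]'

```text
time: 7.7
tool_pos: [0.4497, -0.0694, 0.0835]
tool_rot: [-3.139, 0.003, -2.656]
contact_force: [-0.1, -0.7, -0.1]
opening: 0.0299
grip_force: 0.0
```

>>> arm_command --moves '[[[0.003,0,0.002],[0,0,0],0.03],[[0.003,0,0.005],[0,0,0],0.03],[[0.003,-0.002,0.005],[0,0,-0.01],0.03],[[0.003,-0.004,0.005],[0,0,-0.02],0.03],[[0.003,-0.006,0.005],[0,0,-0.03],0.03]]'

```text
time: 8.2
tool_pos: [0.4474, -0.0748, 0.0771]
tool_rot: [3.139, -0.001, -2.626]
contact_force: [-1.8, 6.9, 1.3]
opening: 0.03
grip_force: 3.3
```

>>> arm_command --moves '[[[0,0,0],[0,0,0],0.03],[[0,-0.001,0],[0,0,-0.008],0.03],[[0,-0.002,0],[0,0,-0.016],0.03],[[0,-0.003,0],[0,0,-0.024],0.03],[[0,-0.003,0],[0,0,-0.024],0.03]]'

```text
time: 8.7
tool_pos: [0.449, -0.0779, 0.0772]
tool_rot: [3.14, -0.001, -2.602]
contact_force: [-2.5, 4.5, -0.1]
opening: 0.0299
grip_force: 2.4
```

>>> arm_command --moves '[[[0,-0.001,0],[0,0,-0.008],0.03],[[0,-0.002,0],[0,0,-0.016],0.03],[[0,-0.003,0],[0,0,-0.024],0.03],[[0,-0.004,0],[0,0,-0.032],0.03],[[0,-0.004,0],[0,0,-0.032],0.03]]'

```text
time: 9.2
tool_pos: [0.4511, -0.0813, 0.0772]
tool_rot: [3.14, -0.001, -2.57]
contact_force: [-2.5, 5.7, -0.2]
opening: 0.03
grip_force: 2.5
```

>>> arm_command --moves '[[[0,-0.001,0],[0,0,-0.008],0.03],[[0,-0.002,0],[0,0,-0.016],0.03],[[0,-0.003,0],[0,0,-0.024],0.03],[[0,-0.003,0],[0,0,-0.024],0.03],[[0,-0.003,0],[0,0,-0.024],0.03]]'

```text
time: 9.7
tool_pos: [0.4527, -0.084, 0.0771]
tool_rot: [3.14, -0.001, -2.546]
contact_force: [-2.5, 4.7, -0.8]
opening: 0.03
grip_force: 2.5
```

>>> arm_command --moves '[[[0,-0.0007,0],[0,0,-0.006],0.03],[[0,-0.0014,0],[0,0,-0.012],0.03],[[0,-0.002,0],[0,0,-0.017],0.03],[[0,-0.002,0],[0,0,-0.017],0.03],[[0,-0.002,0],[0,0,-0.017],0.03]]'

```text
time: 10.2
tool_pos: [0.4556, -0.0868, 0.078]
tool_rot: [-3.139, 0.002, -2.53]
contact_force: [0.2, -0.8, -0.0]
opening: 0.03
grip_force: 0.0
```

Force vanished, so the pin likely dropped at about 64.5–65°. Check by eye.

Run:
```python
from h import *
im=robot.read_camera("scene")[:,:,::-1].copy()
k=proj("scene",[.4535,-.084,.086]);x,y=int(k[0])-45,int(k[1])-40
c=cv2.resize(im[y:y+80,x:x+100],None,fx=7,fy=7,interpolation=cv2.INTER_CUBIC)
for z in(.1,.108):
    q=proj("scene",[.4535,-.084,z]);cv2.circle(c,(int((q[0]-x+.5)*7),int((q[1]-y+.5)*7)),2,(0,255,0),-1)
cv2.imwrite("pics/c2.png",c)
```

```text
(no output)
```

View pics/c2.png

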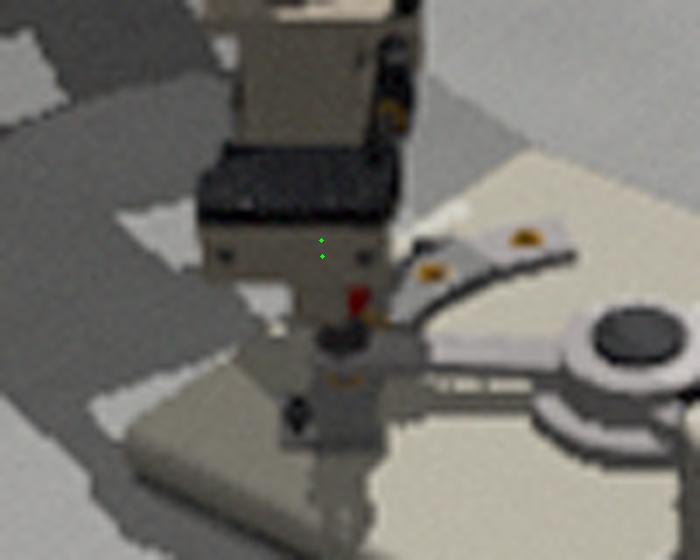

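The crop shows the knob mostly hidden behind the finger, and a possible brass bush at (345,380). I'll compare with the projected hole positions.

Run:
```python
from h import *
k=proj("scene",[.4535,-.084,.086]);x,y=int(k[0])-45,int(k[1])-40
f=lambda X:np.round((proj("scene",X)-[x,y]+.5)*7)
for off in (4,5):
  for t in(20,40,60):
    a=np.radians(149.1+t+off);print(off,t,f([.5591+.125*np.cos(a),-.013+.125*np.sin(a),.038]))
print("barrel top at 65:",[f([.5591+.125*np.cos(np.radians(149.1+t)),-.013+.125*np.sin(np.radians(149.1+t)),.07]) for t in(62,64,66)])
print("pre-move holes px in this crop:",[np.round(((np.array([210+a/4.8-.5,180+b/4.8-.5])-[x,y])+.5)*7) for a,b in[(238,154),(200,186),(179,225)]])
```

```text
4 20 [424. 273.]
4 40 [365. 319.]
4 60 [335. 376.]
5 20 [421. 275.]
5 40 [363. 322.]
5 60 [335. 379.]
barrel top at 65: [array([333., 308.]), array([332., 314.]), array([331., 320.])]
pre-move holes px in this crop: [array([431., 274.]), array([376., 320.]), array([345., 377.])]
```

>>> arm_command --moves '[[[0,-0.001,0],[0,0,0],0.03],[[0,-0.002,0],[0,0,0],0.03],[[0,-0.003,0],[0,0,0],0.03],[[0,-0.003,0],[0,0,0],0.03],[[0,-0.003,0],[0,0,0],0.03]]'

```text
time: 10.75
tool_pos: [0.4562, -0.0886, 0.0774]
tool_rot: [-3.141, 0.0, -2.529]
contact_force: [-0.1, -0.1, 0.6]
opening: 0.0302
grip_force: 0.1
```

>>> arm_command --moves '[[[0,-0.0008,0],[0,0,0],0.03],[[0,-0.0015,0],[0,0,0],0.03],[[0,-0.002,0],[0,0,0],0.03],[[0,-0.002,0],[0,0,0],0.03],[[0,-0.002,0],[0,0,0],0.03]]'

```text
time: 11.25
tool_pos: [0.4564, -0.089, 0.0773]
tool_rot: [3.139, -0.001, -2.529]
contact_force: [-2.9, 5.9, 4.1]
opening: 0.0302
grip_force: 3.3
```

>>> arm_command --moves '[[[0,-0.0005,0],[0,0,0],0.03],[[0,-0.001,0],[0,0,0],0.03],[[0,-0.001,0],[0,0,0],0.03],[[0,-0.001,0],[0,0,0],0.03],[[0,-0.001,0],[0,0,0],0.03]]'

```text
time: 11.75
tool_pos: [0.4564, -0.0892, 0.0773]
tool_rot: [3.137, -0.001, -2.53]
contact_force: [-3.8, 9.7, 6.0]
opening: 0.0298
grip_force: 4.8
```

>>> arm_command --moves '[[[0,0.002,0],[0,0,0],0.03],[[0,0.005,0],[0,0,0],0.034],[[0,0.005,0],[0,0,0],0.05],[[0,0.005,0],[0,0,0],0.075],[[0,0.005,0],[0,0,0],0.0918]]'

```text
time: 12.25
tool_pos: [0.4552, -0.0871, 0.0774]
tool_rot: [-3.141, 0.0, -2.53]
contact_force: [-0.2, 0.4, -0.4]
opening: 0.0534
grip_force: 0.0
```

>>> arm_command --moves '[[[0,0,0],[0,0,0],0.0918],[[0,0,-0.03],[0,0,0],0.0918],[[0,0,-0.07],[0,0,0],0.0918],[[0,0,-0.11],[0,0,0],0.0918],[[0.03,0,-0.15],[0,0,0],0.0918]]'

```text
time: 12.75
tool_pos: [0.4317, -0.1036, 0.2291]
tool_rot: [-3.141, 0.001, -2.527]
contact_force: [0.8, -1.3, -1.1]
opening: 0.0907
grip_force: 0.0
```

Run:
```python
from h import *
im=robot.read_camera("scene");cv2.imwrite("pics/s3.png",im[:,:,::-1])
print(knob("scene",im,(230,270,170,235),0))
for t in(63,64,65,66):
  a=np.radians(149.1+t);print(t,[np.round(proj("scene",[.5591+.125*np.cos(a),-.013+.125*np.sin(a),z]),1) for z in(.0865,.0945)])
c=cv2.resize(im[170:280,215:345,::-1],None,fx=5,fy=5,interpolation=cv2.INTER_CUBIC);cv2.imwrite("pics/c3.png",c)
```

```text
(np.float64(245.92857142857142), np.float64(211.88095238095238), 42)
63 [array([244.8, 212.3]), array([244.6, 210. ])]
64 [array([244.7, 212.7]), array([244.5, 210.4])]
65 [array([244.6, 213.1]), array([244.4, 210.8])]
66 [array([244.5, 213.5]), array([244.4, 211.2])]
```

View pics/c3.png

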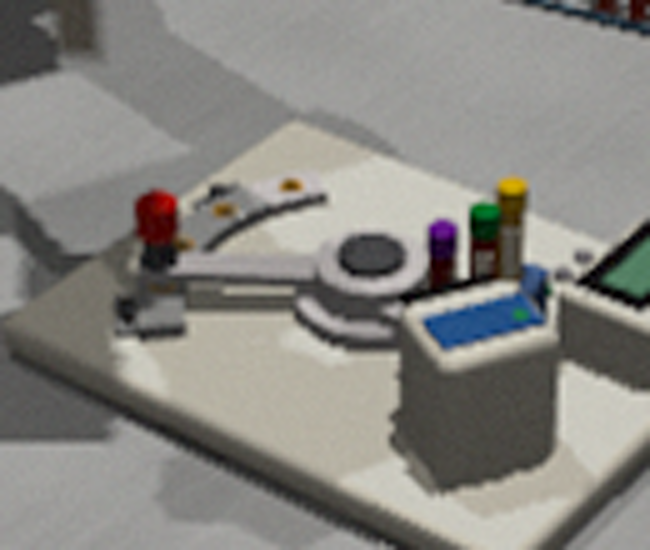

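Crop: knob (157,217) upright on its barrel (158,256), violet tube at the head window, tubes upright. I'll compare the knob-to-barrel profile with the start.

Run:
```python
from h import *
for f,c,y0 in(("pics/scene0.png",272,184),("pics/s3.png",246,205)):
    im=cv2.imread(f);print(f)
    for y in range(y0,y0+24):print(y,im[y,c-1:c+2].mean(0).round().astype(int)[::-1])
```

```text
pics/scene0.png
184 [153 154 151]
185 [154 154 152]
186 [153 154 153]
187 [152 159 156]
188 [170 126 124]
189 [200  31  25]
190 [199  13   5]
191 [191  19  15]
192 [155  22  11]
193 [100  12   6]
194 [64  5  4]
195 [70 11  9]
196 [66  3  1]
197 [67  3  0]
198 [59  9 10]
199 [31 18 21]
200 [19 20 23]
201 [25 24 25]
202 [19 19 20]
203 [30 27 29]
204 [122 119 118]
205 [164 158 158]
206 [129 126 124]
207 [101  96  91]
pics/s3.png
205 [133 132 129]
206 [134 135 133]
207 [130 115 113]
208 [123  53  52]
209 [120   3   1]
210 [121   4   6]
211 [119  14   7]
212 [101  12   6]
213 [75  4  6]
214 [70  6  4]
215 [69  5  5]
216 [70  3  4]
217 [70  4  3]
218 [66 19 18]
219 [34 23 21]
220 [24 23 24]
221 [25 22 26]
222 [25 26 26]
223 [29 28 31]
224 [52 51 53]
225 [70 68 68]
226 [61 60 59]
227 [61 53 39]
228 [66 60 51]
```

The profile matches the start once scaled for depth (15.4 px × 1.06 ≈ 16.3, against 16.5 measured). A lifted pin would add 2.3 px, so it is home.

```bash
python3 -c "
from cell import robot
print(robot.hand_in())"
```

```text
the job is handed in; nothing more can be done
None
```

The job is handed in (no verdict came back): by push force and by image the pin is home in the third reading hole, with the violet-capped tube at the reading head's window and the knob released; I saw the tubes upright but did not measure the tube's distance to the reading point.

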